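# Nudge the routing template onto its pins and turn the catch over it

## Task

The aluminium routing template is lying on top of the jig's ledge and pins: nudge it along with your fingertips, without picking it up, until both its round holes drop over the two locating pins and it lies flat on the board. Then push the wooden turn-catch round by its peg until it is fully closed over the plate. Leave the other things on the bench and board where they are, and take your hand away.

Things in the scene. Friction and masses are not known exactly. Their poses are not given: they have to be found in the camera images.
- jig: Plywood jig board fixed to the bench, 250 (x) x 280 (y) x 18 mm; origin at the centre of its underside, on the bench; x axis away from the robot (turned up to 0.25 rad), y left, z up. On its near part a dark wooden ledge, 8 mm high (top 26 mm above the bench), covers x -115..-35, y -100..100 mm of its frame. Two steel pins stand at x 31, y -50 and 50 mm.
- pin_right (a point): Centre of the tip of the right-hand locating pin. Each pin is 8 mm in diameter and 8 mm high above the board (tip level with the ledge, 26 mm above the bench), tapered above its lowest 3.5 mm to a flat tip of 5 mm diameter.
- pin_left (a point): The same for the left-hand pin, 100 mm from the other.
- template: Loose aluminium template plate, 120 (x) x 150 (y) x 8 mm, 0.2-0.42 kg; origin centre of underside, axes as the jig's when home. 11 mm round holes at x 3, y -50 and 50 mm; 40 mm square window at x 30, y 0. Starts level on ledge and pin tips (underside 26 mm up), 20-45 mm too near the robot, up to 16 mm off sideways, 0.12 rad askew. Home: top level with the ledge, near edge 3 mm beyond it.
- template_hole_right (a point): Centre, at the plate's top face, of the right-hand round hole, which belongs on the right-hand pin.
- template_hole_left (a point): Centre, at the plate's top face, of the left-hand round hole, which belongs on the left-hand pin.
- catch (a joint): Angle (rad) of the dark wooden turn-catch at the board's left: 0 = closed, at a stop, bar pointing to the jig's -y over the plate; 1.57 = open, pointing to the jig's +x; starts at 1.3-1.85. Closes clockwise seen from above, about 1 N at the peg, stays where left. Bar 18 mm wide, 28 to 36 mm above the bench: it clears the plate by 2 mm only when the plate is home.
- catch_pivot (a point): Point on the catch's vertical turning axis (at x 68 mm, y 122 mm of the jig's frame), at the bar's top, 36 mm above the bench.
- catch_peg (a point): Centre of the top of the upright brass peg on the catch's bar, 48 mm from the turning axis, 13 mm from the bar's end; the peg is 12 mm in diameter and stands from 36 to 62 mm above the bench.
- rosin: Bystander: amber rosin cake, 36 mm across, 22 mm high, on the board's far right corner (18 mm board top). Leave it alone.
- thumb_plane: Bystander: little brass thumb plane, 50 x 22 mm, 33 mm high, on the board's near left corner. Leave it alone.
- glue_bottle: Bystander: yellow glue bottle, 60 mm across, 150 mm high, on the bench to the right. Leave it alone.
- mug: Bystander: blue mug, 80 mm across, 90 mm high, on the bench to the left. Leave it alone.
- varnish_jar: Bystander: jar, 60 mm across, 70 mm high, on the bench to the left. Leave it alone.
- bench_screwdriver: Bystander: screwdriver lying left of the board. Leave it alone.
- peg_tray: Bystander: small wooden tray of tuning pegs, 120 x 90 x 35 mm, on the bench to the right. Leave it alone.

How it is judged:
By the outcome, as a careful person would: the job done as asked, in the order asked, and still so for the second after the job is handed in, with the robot touching nothing.
It also fails if it takes over 69 s, if anything falls off the work surface, if the arm or the gripper's body presses on something with over 40 N, if the wrist force passes 120 N, or if a joint passes its speed limit or range.

## Robot

A 6-joint arm with a two-finger parallel gripper is mounted at the origin on the work surface. World frame = base frame: x ahead of the robot, y to its left, z up, the work surface at z = 0. Lengths are in m, angles in rad, forces in N, time in s.
With the tool pointing down it reaches from about 0.275 to 0.825 m from the base axis. Payload 4.9 kg.
Tool frame: the origin (TCP) lies midway between the tips of the shut fingers; the grasp point (between the pads) lies 19 mm behind it (grip_point_offset is the distance from the TCP to the grasp point, in m); z points along the fingers, y is the line along which they close (so a half turn about z gives the same grasp; the last joint's range is limited). The gripper opens to 85 mm and grips with 20 to 120 N. Pads are 22 mm wide; open, the fingers measure 114 mm over their backs; the gripper's body (76 mm by 85 mm) begins 54 mm behind the grasp point. The pads swing forward as they close: fully open they stand 13 mm farther back than shut.
Start: joints at [-1.468, 0.326, -0.193, 1.052, 0, 1.437], TCP at [0.129, -0.535, 0.231] pointing down, gripper open.
Joint ranges: [-2.65, 2.65], [-0.97, 1.79], [-1.3, 1.35], [-1.93, 2.1], [-1.47, 1.37], [-3.14, 3.14]. Speed limits (rad/s): [2.57, 2.57, 3.14, 3.14, 3.14, 3.14].

## Interface

Orientations are given as a rotation vector (axis times angle).
In Python, from cell import * gives the robot as it stands. Calls block until the motion is done:
- movep(position, orientation): joint-space move of the TCP to a pose.
- move_l(position, velocity=0.15, rot=None, until_force=None): straight line of the TCP; rot=None keeps the orientation; velocity is the mean speed in m/s. With until_force (N) it stops when the force on the tool has changed by that much, and returns True; else False.
- set_joints(angles): joint-space move.
- let_go() and grab(newtons=None): open the fingers fully, or close them until they stop; newtons is the grip in N (None keeps the last).
- sleep(seconds).
- ik(position, orientation): joint angles nearest the present ones, or None.
- get_state(): the state.
- grab_frame(name): name is "scene" or "top"; returns a dict with "img" (480x640x3 uint8, red, green, blue), "fx", "fy", "cx", "cy" (pixels), "k1" (the pictures are not rectified: a ray, as slopes to the right and down, at radius r is drawn at 1 + k1 r^2 times it, then the intrinsics apply), "cam_to_world" (4x4, takes a point from camera to world coordinates). Camera axes: x right, y down, z forward; pixel columns grow to the right and rows downward; lengths in m; the calibration is good to about 2 mm. A picture is of the moment at which its call begins. There is no depth.
A pose or a line that the arm cannot do raises MotionError and nothing moves.
- sign_off(): hands the job in; it is judged then, once.
Trained networks look in the newest picture that a camera, given by its name, has taken for a name from the list of things; names that differ only in an ending like _2 or _b are one class to them, and where a whole thing is asked for, a point or a joint stands for the part that bears it (a point fixed in the world has none). Each returns a list of dicts, best first, with "score" (0 to 1); they miss things now and then, are a little off and sometimes report something else, mostly with a low value. They report only what shows in the picture. A call takes as long as a camera call.
- spot_in(camera, name): "centre" ([column, row] in pixels, amid what is visible of it).
- silhouettes(camera, name): "mask" (480x640 bool, what is visible of it) and "centre" ([column, row] in pixels, amid what is visible of it).
- tip_of(camera, name): "centre" ([column, row] in pixels: a listed point, or the origin of a listed thing).
The state is a dict: "clock": time; "q": joint angles; "joint_velocities": joint speeds; "tau": joint torques, N m; "position": TCP position; "eef_rot": TCP orientation; "contact_force": force on the tool from outside, world axes, zero at the start; "wrist_torque": the same for the moment, N m; "finger_gap": opening from 0.0 (shut) to 1.0 (fully open); "grasp_force": force on a finger pad.
Only numpy, scipy, OpenCV 4.12 (cv2) and the standard library are available. Lean on these libraries where they do the work, as an engineer would, in place of code of your own. Each camera call takes 0.05 s, during which the arm holds its last target. There are 200 camera calls.

## Working session

There is one attempt and no reset: what is moved stays moved. The work goes in short steps, each a Python script; the robot and the scene stay as the last script left them, time stands still between calls to the robot, and variables do not carry over. Pictures are saved under pics/ and viewed, at most 10 in all, crops included, and the job is handed in when it is done.

```bash
mkdir -p pics; cat > h.py <<'E'
from cell import *
import numpy as np, cv2
def px2w(f,p,z):
    d=np.array([(p[0]-f["cx"])/f["fx"],(p[1]-f["cy"])/f["fy"]]); u=d.copy()
    for _ in range(20): u=d/(1+f["k1"]*(u@u))
    T=np.array(f["cam_to_world"]); r=T[:3,:3]@np.array([u[0],u[1],1]); o=T[:3,3]
    return o+r*(z-o[2])/r[2]
def w2px(f,P):
    T=np.array(f["cam_to_world"]); c=T[:3,:3].T@(np.array(P)-T[:3,3]); u=c[:2]/c[2]; u=u*(1+f["k1"]*(u@u))
    return np.array([f["cx"]+f["fx"]*u[0],f["cy"]+f["fy"]*u[1]])
def save(f,n): cv2.imwrite("pics/"+n,f["img"][:,:,::-1])
Z=dict(pin_right=.026,pin_left=.026,template_hole_right=.034,template_hole_left=.034,catch_pivot=.036,catch_peg=.062,template=.026,jig=0.,rosin=.018)
def pts(names,cams=("top","scene"),zs={}):
    o={}
    for c in cams:
        f=grab_frame(c)
        for n in names:
            r=tip_of(c,n)
            if r: o[c,n]=px2w(f,r[0]["centre"],zs.get(n,Z[n])); print(c,n,np.round(r[0]["centre"],1),round(r[0]["score"],2),np.round(o[c,n],4))
            else: print(c,n,None)
    return o
E
python3 - <<'E'
from h import *
for c in("top","scene"):
    f=grab_frame(c); save(f,c+"0.png"); print(np.round(np.array(f["cam_to_world"])[:3,3],3),f["fx"])
pts(list(Z))
print(get_state())
E
```

```text
[ 0.406 -0.006  1.348] 550.3579492836154
[1.212 0.073 0.702] 466.1370204237795
top pin_right [372.  233.5] 0.96 [ 0.5469 -0.1296  0.026 ]
top pin_left [330.5 234.1] 0.64 [ 0.545  -0.0293  0.026 ]
top template_hole_right [368.4 247. ] 0.66 [ 0.5135 -0.1201  0.034 ]
top template_hole_left [327.2 249.4] 0.93 [ 0.5072 -0.0213  0.034 ]
top catch_pivot [299.9 216.8] 0.62 [0.5854 0.0446 0.036 ]
top catch_peg [298.2 196.9] 0.76 [0.6294 0.0481 0.062 ]
top template [343.8 251. ] 0.91 [ 0.5042 -0.0614  0.026 ]
top jig [349.8 251. ] 0.93 [ 0.5062 -0.0773  0.    ]
top rosin [399.5 207.8] 0.73 [ 0.6114 -0.1982  0.018 ]
scene pin_right [257.9 249.4] 0.96 [ 0.5338 -0.1313  0.026 ]
scene pin_left None
scene template_hole_right [264.7 244.8] 0.92 [ 0.5264 -0.1179  0.034 ]
scene template_hole_left [340.8 272.5] 0.29 [0.5831 0.0463 0.034 ]
scene catch_pivot [335.2 274.7] 0.64 [0.5924 0.0361 0.036 ]
scene catch_peg [337.5 281. ] 0.84 [0.6318 0.0434 0.062 ]
scene template None
scene jig [284.8 254.8] 0.79 [ 0.516  -0.0786  0.    ]
scene rosin [215.2 277.9] 0.62 [ 0.6172 -0.1995  0.018 ]
{'clock': 1.1, 'q': array([-1.46821949e+00,  3.26190514e-01, -1.92600098e-01,  1.05197108e+00,
       -1.86588463e-05,  1.43657567e+00]), 'joint_velocities': array([ 0.0004135 , -0.00027071, -0.00039769,  0.00086106,  0.00270696,
        0.00163163]), 'tau': array([ 4.09639815e-04, -4.43336856e+01,  2.62761873e+01,  1.11234665e-03,
        2.87522437e-05,  5.87958269e-06]), 'position': array([ 0.1290224 , -0.53468209,  0.23128597]), 'eef_rot': array([ 3.11956443e+00,  3.71088150e-01, -3.01660021e-05]), 'contact_force': array([ 0.13699733,  0.26844804, -0.607154  ]), 'wrist_torque': array([ 0.00180971,  0.02680104, -0.00621529]), 'grasp_force': 0.0, 'finger_gap': 1.0037030781388572}
```

View pics/top0.png

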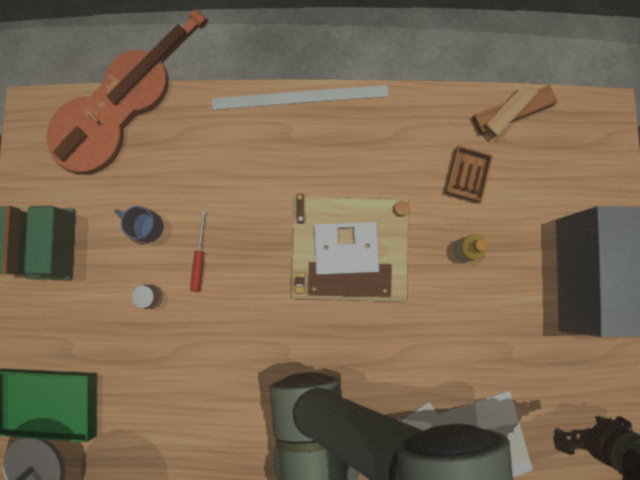

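View pics/scene0.png

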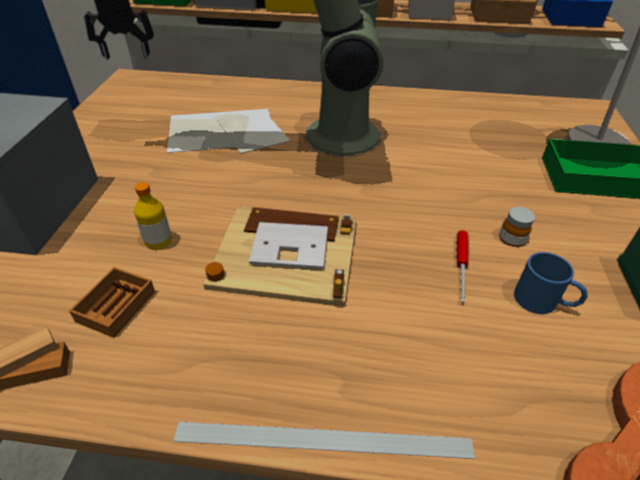

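The top view shows the board at about cols 292–408, rows 197–300, with the plate at 314–380, 222–273 and its holes at (327,248) and (368,246). The catch is open at (300,207). The plate covers the pins, so I'll fit box outlines to the masks to get poses.

```bash
cat >> h.py <<'E'
from scipy.optimize import minimize
def box(x0,x1,y0,y1,z0,z1): return np.array([[x,y,z] for x in(x0,x1) for y in(y0,y1) for z in(z0,z1)])
BOX=dict(jig=box(-.125,.125,-.14,.14,0,.018),template=box(-.06,.06,-.075,.075,0,.008))
def loc(p,v): # frame pose (x,y,yaw) -> world xy
    c,s=np.cos(p[2]),np.sin(p[2]); v=np.array(v); return np.array([p[0]+c*v[0]-s*v[1],p[1]+s*v[0]+c*v[1]])
def inv(p,w):
    c,s=np.cos(p[2]),np.sin(p[2]); d=np.array(w[:2])-np.array(p[:2]); return np.array([c*d[0]+s*d[1],-s*d[0]+c*d[1]])
def fit(f,mask,B,z,g):
    m=mask.astype(np.uint8); m=cv2.morphologyEx(m,cv2.MORPH_OPEN,np.ones((3,3)))
    cs,_=cv2.findContours(m,cv2.RETR_EXTERNAL,cv2.CHAIN_APPROX_NONE); h=cv2.convexHull(np.vstack(cs))
    m=cv2.fillPoly(np.zeros((480,640),np.uint8),[h],1).astype(float)
    S=16
    def cost(v):
        p=g+np.array(v)*[.001,.001,.01]
        P=np.array([w2px(f,[*loc(p,b[:2]),z+b[2]]) for b in B])
        q=cv2.convexHull((P.astype(np.float32)))[:,0]
        x0,y0=np.floor(q.min(0)).astype(int)-10; x1,y1=np.ceil(q.max(0)).astype(int)+10
        r=np.zeros(((y1-y0)*8,(x1-x0)*8),np.uint8)
        cv2.fillPoly(r,[np.round(((q-[x0,y0]+.5)*8-.5)*S).astype(int)],255,shift=4)
        r=cv2.resize(r,(x1-x0,y1-y0),interpolation=cv2.INTER_AREA)/255.
        return ((r-m[y0:y1,x0:x1])**2).sum()
    s=minimize(cost,[0,0,0],method="Nelder-Mead",options=dict(initial_simplex=[[0,0,0],[8,0,0],[0,8,0],[0,0,8]],xatol=.02,fatol=.02))
    return g+s.x*[.001,.001,.01],s.fun
def pose(n,g,z,cam="top",f=None):
    f=grab_frame(cam); r=silhouettes(cam,n)
    return fit(f,r[0]["mask"],BOX[n],z,np.array(g))
E
python3 - <<'E'
from h import *
for c in("top","scene"):
    J,e=pose("jig",[.506,-.077,.02],0,c); T,e2=pose("template",[.502,-.065,.03],.026,c)
    print(c,J.round(4),e,T.round(4),e2,"T in J",inv(J,T).round(4),(T[2]-J[2]).round(4))
    for n in("catch_pivot","catch_peg"):
        f=grab_frame(c); w=px2w(f,tip_of(c,n)[0]["centre"],Z[n]); print(n,inv(J,w).round(4))
    for n,y in(("template_hole_right",-.05),("template_hole_left",.05)):
        print(n,w2px(f,[*loc(T,[.003,y]),.034]).round(1),[np.round(r["centre"],1) for r in tip_of(c,n)])
    for y in(-.05,.05): print("pin",w2px(f,[*loc(J,[.031,y]),.026]).round(1))
    im=f["img"]; u=[w2px(f,[*loc(J,[a,b]),.018]) for a,b in((-.125,-.14),(-.125,.14),(.125,.14),(.125,-.14))]; v=[w2px(f,[*loc(T,[a,b]),.034]) for a,b in((-.06,-.075),(-.06,.075),(.06,.075),(.06,-.075))]
    c0=np.mean(u,0).astype(int); x,y=c0-[80,60]; k=cv2.resize(im[y:y+120,x:x+160],None,fx=5,fy=5,interpolation=cv2.INTER_CUBIC)
    for q in(u,v): cv2.polylines(k,[np.round((np.array(q)-[x,y]+.5)*5).astype(int)],True,(255,0,0),1)
    cv2.imwrite(f"pics/{c}1.png",k[:,:,::-1])
E
```

```text
top [ 0.5117 -0.0756 -0.0166] 305.3671510957324 [ 0.5122 -0.0662  0.0494] 121.13993079584775 T in J [0.0004 0.0094] 0.0659
catch_pivot [0.0688 0.1223]
catch_peg [-0.0089 -0.0002]
template_hole_right [366.7 245.2] [array([363.3, 246.3])]
template_hole_left [325.  247.1] [array([327.4, 248.4])]
pin [370.5 235.6]
pin [329.2 234.7]
scene [ 0.5122 -0.0782 -0.0197] 79.80707420222991 [ 0.5122 -0.0686  0.0507] 59.04075355632449 T in J [-0.0002  0.0096] 0.0703
catch_pivot [0.0852 0.1189]
catch_peg [0.1125 0.1265]
template_hole_right [265.3 242. ] [array([265.3, 244.5])]
template_hole_left [312.9 244.9] [array([311.4, 247.2])]
pin [258.2 252.3]
pin [305.8 257.7]
```

View pics/top1.png

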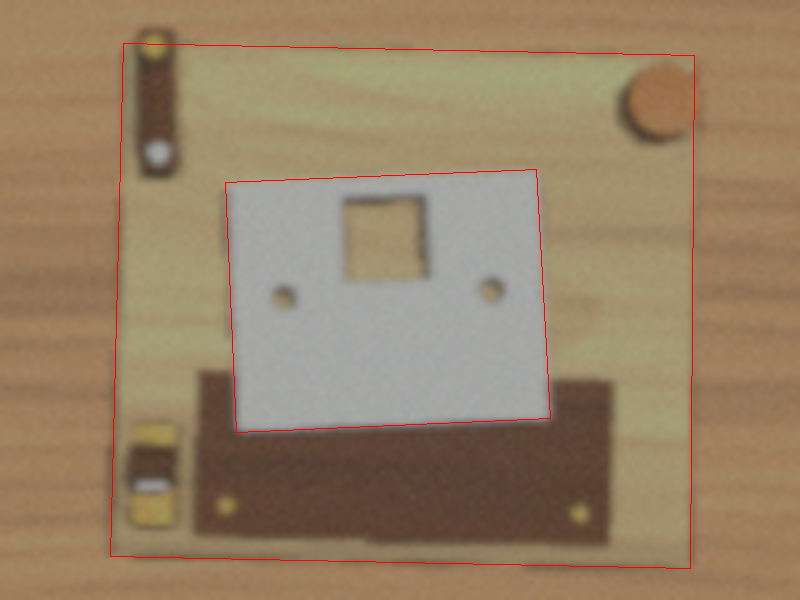

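Both cameras agree: relative to the jig the plate is at (0, +9.5 mm) with yaw +0.068, and home is (28, 0, 0). First I'll push the near edge with both open fingers to square it up.

```bash
cat >> h.py <<'E'
J=np.array([.512,-.0769,-.0178])
def rv(a): return np.array([np.cos(a/2),np.sin(a/2),0])*np.pi
def W(x,y,z): return np.array([*loc(J,[x,y]),z])
def park(): movep([.33,-.3,.25],rv(J[2]))
def meas(z=.026):
    R=[]
    for c in("top","scene"):
        Jm,e=pose("jig",J,0,c); T,e2=pose("template",[*loc(J,[.01,.004]),J[2]+.02],z,c)
        r=np.array([*inv(Jm,T),T[2]-Jm[2]]); R.append(r); print(c,Jm.round(4),"T in J",r.round(4),round(e2))
    return np.mean(R,0)
def st(m=""): s=get_state(); print(m,"t",round(s["clock"],1),"tcp",inv(J,s["position"]).round(4),s["position"][2].round(4),"F",s["contact_force"].round(1))
E
python3 - <<'E'
from h import *
movep(W(-.098,.006,.23),rv(J[2])); print(get_state()["q"].round(2)); st()
move_l(W(-.098,.006,.05),.2); print(move_l(W(-.098,.006,.0165),.06,until_force=8)); st()
print(move_l(W(-.059,.006,.0165),.04,until_force=15)); st("pushed")
move_l(W(-.075,.006,.0165),.1); move_l(W(-.075,.006,.2),.25); park(); st()
f=grab_frame("top"); save(f,"top2.png")
print(meas())
E
```

```text
[-0.34  0.09 -0.5   0.98 -0.    2.82]
 t 4.1 tcp [-0.0978  0.0054] 0.23 F [-0.6  0.4  0.6]
False
 t 5.8 tcp [-0.098  0.006] 0.0165 F [-0.2 -0.3 -0.3]
False
pushed t 7.0 tcp [-0.0588  0.006 ] 0.0165 F [ 0.3  0.2 -0.6]
 t 9.2 tcp [-0.178  -0.2253] 0.2491 F [-0.5  0.1  1.1]
top [ 0.5116 -0.0757 -0.0242] T in J [0.0111 0.0108 0.0261] 2701
scene [ 0.5123 -0.078  -0.0155] T in J [0.0126 0.0054 0.0088] 62
[0.01185231 0.00807838 0.01746788]
```

```bash
cat >> h.py <<'E'
JC=dict(top=[.51165,-.0757,-.0185],scene=[.51225,-.0781,-.0185])
def meas(z=.026,g=(.012,.004,.01)):
    R=[]
    for c in("top","scene"):
        f=grab_frame(c); Jc=np.array(JC[c]); m=silhouettes(c,"template")[0]["mask"]
        p=np.array([w2px(f,[*loc(Jc,[x,y]),z]) for x in(-.11,.125) for y in(-.1,.1)],np.float32)
        k=cv2.fillPoly(np.zeros((480,640),np.uint8),[np.int32(cv2.convexHull(p))],1)
        T,e=fit(f,m&(k>0),BOX["template"],z,np.array([*loc(Jc,g[:2]),Jc[2]+g[2]]))
        r=np.array([*inv(Jc,T),T[2]-Jc[2]]); R.append(r); print(c,"T in J",r.round(4),round(e),m.sum())
    return np.mean(R,0)
E
python3 - <<'E'
from h import *
meas(); meas()
f=grab_frame("top"); k=cv2.resize(f["img"][180:320,270:430],(640,560),interpolation=cv2.INTER_CUBIC); m=silhouettes("top","template")[0]["mask"][180:320,270:430]
m=cv2.resize(m.astype(np.uint8),(640,560)); k[cv2.morphologyEx(m,cv2.MORPH_GRADIENT,np.ones((3,3)))>0]=(255,0,0)
cv2.imwrite("pics/top3.png",k[:,:,::-1])
E
```

```text
top T in J [ 0.0118  0.0065 -0.0029] 55 2782
scene T in J [0.0121 0.0064 0.0039] 63 2909
top T in J [0.0115 0.007  0.0006] 22 2718
scene T in J [0.0124 0.0056 0.0012] 58 2873
```

View pics/top3.png

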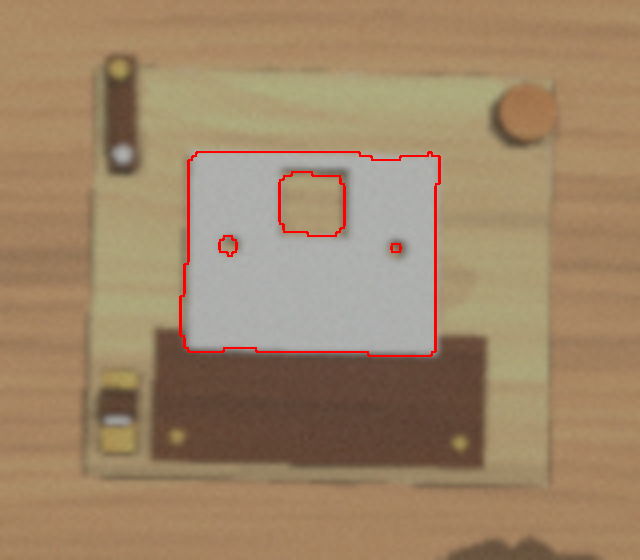

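The top crop shows the plate squared up: near edge level at row ~352, left edge at col ~185, right edge at ~437. It still sits 6.4 mm too far left, so I'll push its left edge with shut fingers.

```bash
python3 - <<'E'
from h import *
x=.009
grab(20); movep(W(x,.109,.2),rv(J[2])); st()
move_l(W(x,.109,.06),.25); print(move_l(W(x,.109,.029),.06,until_force=8))
print(move_l(W(x,.0915,.029),.03,until_force=15)); st("pushed")
move_l(W(x,.105,.029),.1); move_l(W(x,.109,.2),.25); park(); st()
meas(g=(.012,.002,0)); meas(g=(.012,.002,0))
E
```

```text
t 12.3 tcp [0.0091 0.1081] 0.2002 F [-0.7 -0.5 -0.1]
False
False
pushed t 14.4 tcp [0.009  0.0914] 0.029 F [ 0.3 -0.1  0. ]
 t 17.0 tcp [-0.1776 -0.2257] 0.2496 F [ 0.2 -0.1 -0.4]
top T in J [ 0.0123  0.0062 -0.0094] 61 2881
scene T in J [0.0122 0.0062 0.0052] 83 2894
top T in J [0.0119 0.0067 0.0051] 23 2815
scene T in J [ 0.0141  0.0046 -0.0007] 259 3106
```

```bash
python3 - <<'E'
from h import *
x=.009
movep(W(x,.105,.2),rv(J[2]))
move_l(W(x,.105,.06),.3); move_l(W(x,.105,.029),.1); move_l(W(x,.092,.029),.1)
for y in np.arange(.0905,.0845,-.0015):
    move_l(W(x,y,.029),.02); F=[]
    for _ in range(6): sleep(.02); F.append(get_state()["contact_force"])
    print(y.round(4),np.mean(F,0).round(2))
move_l(W(x,.105,.029),.15); move_l(W(x,.109,.2),.3); park(); st()
print(meas(g=(.012,.002,0))); print(meas(g=(.012,.002,0)))
E
```

```text
0.0905 [ 0.21 -0.1  -0.05]
0.089 [ 0.37 -0.15  0.47]
0.0875 [ 0.06 -0.54 -0.17]
0.086 [ 0.23  0.12 -0.16]
 t 24.0 tcp [-0.1777 -0.2257] 0.2496 F [0.8 0.1 0. ]
top T in J [0.0116 0.0041 0.0012] 102 2872
scene T in J [ 0.0121  0.0036 -0.0004] 131 2988
[0.01184915 0.00385733 0.00042202]
top T in J [ 0.0109  0.0026 -0.0043] 94 2910
scene T in J [ 0.0122  0.0036 -0.0104] 121 2980
[ 0.0115442   0.00310937 -0.00732444]
```

```bash
python3 - <<'E'
from h import *
x=.009
movep(W(x,.100,.15),rv(J[2]))
move_l(W(x,.100,.029),.2); move_l(W(x,.0825,.029),.04); st("y")
move_l(W(x,.095,.029),.15); move_l(W(x,.1,.08),.25); let_go(); 
movep(W(-.085,0,.08),rv(J[2])); move_l(W(-.085,0,.0165),.15); move_l(W(-.0488,0,.0165),.05); st("x")
move_l(W(-.07,0,.0165),.15); move_l(W(-.075,0,.12),.3); park(); st()
print(meas(g=(.022,0,0))); print(meas(g=(.022,0,0)))
E
```

```text
y t 27.2 tcp [0.009  0.0822] 0.0291 F [-0.6  0.2  0.6]
x t 30.6 tcp [-0.0488  0.0001] 0.0164 F [-0.2  0.7  1.4]
 t 32.5 tcp [-0.1781 -0.2253] 0.2488 F [-0.5  0.1  0.5]
top T in J [0.0236 0.003  0.0038] 109 2939
scene T in J [ 0.0234  0.0014 -0.0007] 102 3004
[0.0234903  0.00217585 0.00158285]
top T in J [ 0.0235  0.002  -0.0007] 26 2870
scene T in J [0.0235 0.0015 0.0048] 47 2939
[0.02350955 0.00175073 0.00209308]
```

```bash
python3 - <<'E'
from h import *
movep(W(-.075,0,.08),rv(J[2])); move_l(W(-.075,0,.0165),.15); move_l(W(-.0440,0,.0165),.04); st("x")
move_l(W(-.06,0,.0165),.15); move_l(W(-.075,0,.12),.3); park(); st()
for z in(.026,.018): print(z,meas(z,g=(.028,0,0)))
f=grab_frame("top"); a=cv2.resize(f["img"][190:310,285:415],(520,480),interpolation=cv2.INTER_CUBIC)
cv2.imwrite("pics/t4.png",a[:,:,::-1])
f=grab_frame("scene"); a=cv2.resize(f["img"][195:310,200:370],(799,540),interpolation=cv2.INTER_CUBIC)
cv2.imwrite("pics/s4.png",a[:,:,::-1])
E
```

```text
x t 35.6 tcp [-0.0443  0.0001] 0.0164 F [-0.7 -0.1 -0.4]
 t 37.4 tcp [-0.178  -0.2252] 0.2487 F [0.  0.  0.7]
top T in J [0.0266 0.0014 0.0024] 29 2751
scene T in J [0.0354 0.0023 0.006 ] 59 3021
0.026 [0.03100901 0.00181431 0.00419087]Traceback (most recent call last):
  File "<stdin>", line 4, in <module>
  File "h.py", line 63, in meas
    f=grab_frame(c); Jc=np.array(JC[c]); m=silhouettes(c,"template")[0]["mask"]
                                           ~~~~~~~~~~~~~~~~~~~~~~~~~^^^
IndexError: list index out of range
```

```bash
python3 - <<'E'
from h import *
try: print(meas(.018,g=(.028,0,0)))
except Exception as e: print(e)
f=grab_frame("top"); a=cv2.resize(f["img"][190:310,285:415],(520,480),interpolation=cv2.INTER_CUBIC)
f=grab_frame("scene"); b=cv2.resize(f["img"][200:305,205:365],(800,525),interpolation=cv2.INTER_CUBIC)
cv2.imwrite("pics/t4.png",a[:,:,::-1]); cv2.imwrite("pics/s4.png",b[:,:,::-1])
E
```

```text
top T in J [0.0275 0.0017 0.0117] 59 2762
scene T in J [0.0279 0.0001 0.0027] 43 2908
[0.02772144 0.00093506 0.0072235 ]
```

View pics/t4.png

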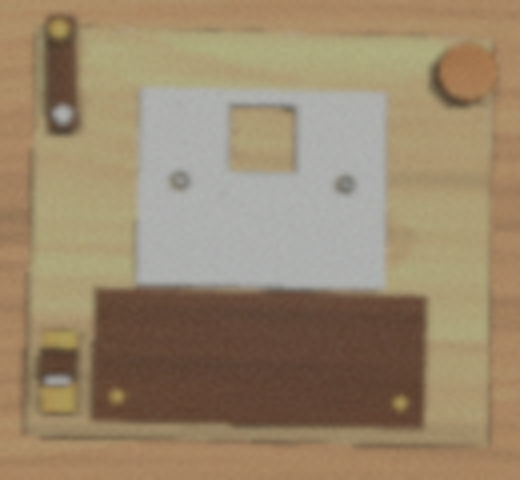

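View pics/s4.png

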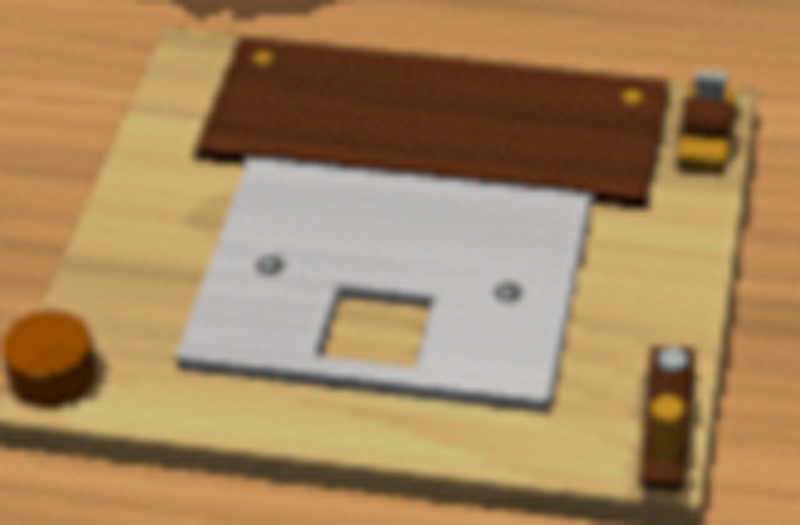

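The plate has dropped home: both pins show in the holes, at (180,181) and (345,184) in the top crop, and the fit matches z = 18 mm. Next I'll sweep the catch peg round with shut fingers.

```bash
python3 - <<'E'
from h import *
z=.042
def P(t,zz=z): return W(.068+.048*np.sin(t),.122-.048*np.cos(t),zz)
R=lambda t: rv(J[2]+np.pi+t-np.pi/2)
grab(20); movep(P(2.3,.15),R(2.3)); print(get_state()["q"].round(2)); st()
move_l(P(2.3,.08),.2); move_l(P(2.3),.1)
t=2.3; hit=False
while t>.2 and not hit:
    t-=.15 if t>.6 else .04
    hit=move_l(P(t),.06,rot=R(t),until_force=12 if t>.6 else 6)
st(f"t={t:.2f} hit={hit}")
t+=.4; move_l(P(t),.1); move_l(P(t,.15),.25); park(); st()
f=grab_frame("top"); r=tip_of("top","catch_peg")
for q in r[:2]:
    w=inv(JC["top"],px2w(f,q["centre"],.062)); print(w.round(4),np.arctan2(w[0]-.068,.122-w[1]))
a=cv2.resize(f["img"][190:310,285:415],(520,480),interpolation=cv2.INTER_CUBIC)
f=grab_frame("scene"); b=cv2.resize(f["img"][200:305,205:365],(640,480),interpolation=cv2.INTER_CUBIC)
cv2.imwrite("pics/t5.png",a[:,:,::-1]);cv2.imwrite("pics/s5.png",b[:,:,::-1])
try: print(meas(.018,g=(.028,0,0)))
except Exception as e: print(e)
E
```

```text
[ 0.    0.52 -0.11  0.94 -0.   -0.71]
 t 41.3 tcp [0.1039 0.1535] 0.1501 F [ 0.   0.1 -0.1]
t=0.18 hit=False t 47.9 tcp [0.0865 0.0752] 0.0438 F [ 22.3   2.4 -15.4]
 t 50.4 tcp [-0.1776 -0.2259] 0.2496 F [ 0.3 -0.1  0.6]
[0.0416 0.4825] -3.0685301513082646
[0.0696 0.0822] 0.03980095443114392
top T in J [ 0.0274 -0.0001  0.0013] 59 2737
scene T in J [ 0.0282 -0.0004  0.0061] 89 2915
[ 0.02780163 -0.00025235  0.00368761]
```

View pics/t5.png

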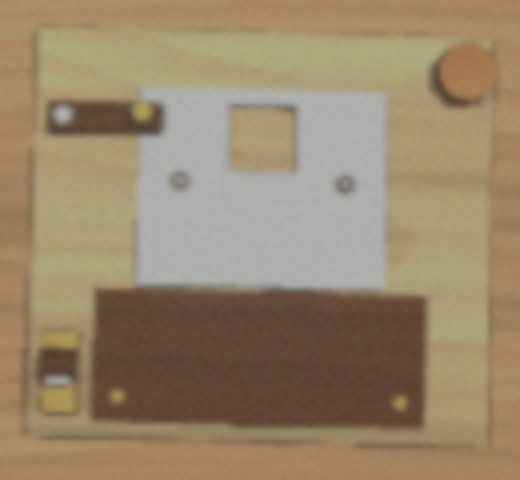

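View pics/s5.png

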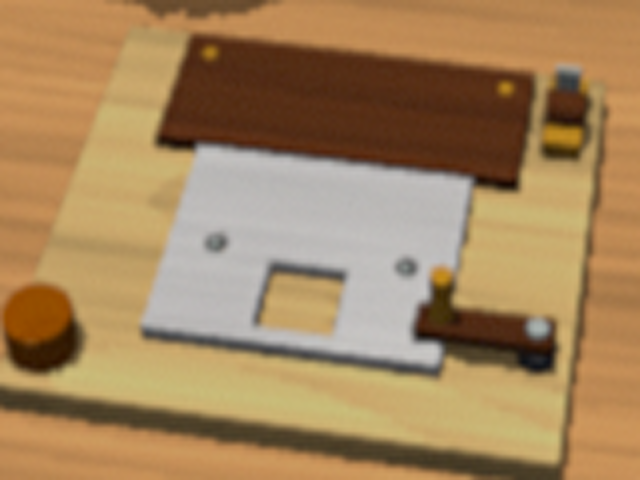

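The catch is closed over the plate: its bar lies parallel to the board edge, and the force rose to 22 N against the stop. The plate is still home and the hand is clear, so I'm handing in.

```bash
python3 -c "
from cell import *
print(sign_off())"
```

```text
the job is handed in; nothing more can be done
None
```

The job is handed in at about 51 s of the 69 s limit: the template lies flat with both holes over the pins, the catch is pushed closed to its stop, the other things on the board look undisturbed, and the hand is clear.

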